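# Put away the drill-press hold-down set and its drill plate

## Task

The drilling set-up has been stripped and its parts lie about the bench. Put both strap clamps, the step block and the coupling nut away, each in the bin that already holds parts of its kind, and set the drill plate on the two dowels of its wooden base, fully down on the wood; either way round will do. Leave everything lying still.

Things in the scene. Friction and masses are not known exactly. Their poses are not given: they have to be found in the camera images.
- clamp_a: One of two identical strap clamps: flat bright-steel bar 100 long (x), 28 wide (y), 14 high, lying flat, with a lengthwise slot 46 x 15 right through it and dark grooves across its +x end; about 0.24 kg. Origin: centre of the underside. Grip it across its 28 mm width, near the origin
- clamp_b: The other of the two identical strap clamps: flat bright-steel bar 100 long (x), 28 wide (y), 14 high, lying flat, with a lengthwise slot 46 x 15 right through it and dark grooves across its +x end; about 0.24 kg. Origin: centre of the underside. Grip it across its 28 mm width, near the origin
- step_block: Step block: bright-steel staircase 54 long (x), 30 wide (y), with five equal steps rising from 8 high at its -x end to 40 high at its +x end; about 0.28 kg. Origin: centre of the underside. Grip it across its 30 mm width, about 8 mm to the +x side of the origin
- coupling_nut: Coupling nut: tall bright-steel hexagonal nut standing on end, 24 across flats, 48 high, with a dark threaded hole in its top; about 0.12 kg. Origin: centre of the underside. One pair of flats faces +y and -y, the others are at 60 degrees to it; it may lie on its side in the bin
- drill_plate: Drill plate: aluminium, 120 (x) x 60 (y) x 10, lying flat, two rows of small dark bushings, two 13 mm round through holes on its middle line at x +45 and -45; about 0.32 kg. On its middle a black bar handle 50 long (x), 16 wide (y), top 45 above the underside: grip it across the 16. Origin: centre of the underside
- bin_clamps: Bin for strap clamps: dark hopper bin, fixed, low front to -x, 150 wide (y), 170 deep (x), walls 3 mm. Stock: four strap clamps lying crosswise, tops at z 31, at its rear; front of floor clear. Origin: bench level under the middle of the clear floor. Inside: x -52 to 112 (stock from 54), y -72 to 72, floor z 3. Back and rear sides 80 high, front lip 36. Bins differ only in stock
- bin_blocks: Bin for step blocks: dark hopper bin, fixed, low front to -x, 150 wide (y), 170 deep (x), walls 3 mm. Stock: four step blocks side by side, tops at z 43, at its rear; front of floor clear. Origin: bench level under the middle of the clear floor. Inside: x -52 to 112 (stock from 54), y -72 to 72, floor z 3. Back and rear sides 80 high, front lip 36. Bins differ only in stock
- bin_nuts: Bin for coupling nuts: dark hopper bin, fixed, low front to -x, 150 wide (y), 170 deep (x), walls 3 mm. Stock: ten coupling nuts standing in two rows, tops at z 51, at its rear; front of floor clear. Origin: bench level under the middle of the clear floor. Inside: x -52 to 112 (stock from 54), y -72 to 72, floor z 3. Back and rear sides 80 high, front lip 36. Bins differ only in stock
- dowel_base: Dowel base: pale wooden block 150 long (x), 80 wide (y), 20 high, fixed, with two upright 10 mm steel dowels at x +45 and -45 on its middle line, standing 22 proud of the wood (tips at z 42), the last 8 tapering to 4 mm across. Origin: centre of the underside. The plate fully down has its underside at z 20
There are look-alikes about, which are no part of the job. Leave any red look-alike of the clamp_a alone.

How it is judged (in metres and radians):
At the end, for the whole second after the job is handed in: Both clamps, the block and the nut lie in their own kind's bin (origin within its walls, below the 80 mm rim); the drill plate is on both dowels, underside within 3 mm of the wood, within 5 mm and 0.06 rad of the base either way round, level; all at rest (x of clamp_a in the frame of bin_clamps between -0.05 and 0.11 m and y of clamp_a in the frame of bin_clamps between -0.072 and 0.072 m and z of clamp_a in the frame of bin_clamps between -0.005 and 0.075 m and linear speed of each of clamp_a, clamp_b, step_block, coupling_nut, drill_plate below 0.03 m/s and angular speed of each of clamp_a, clamp_b, step_block, coupling_nut, drill_plate below 0.3 rad/s and x of clamp_b in the frame of bin_clamps between -0.05 and 0.11 m and y of clamp_b in the frame of bin_clamps between -0.072 and 0.072 m and z of clamp_b in the frame of bin_clamps between -0.005 and 0.075 m and x of step_block in the frame of bin_blocks between -0.05 and 0.11 m and y of step_block in the frame of bin_blocks between -0.072 and 0.072 m and z of step_block in the frame of bin_blocks between -0.005 and 0.075 m and x of coupling_nut in the frame of bin_nuts between -0.05 and 0.11 m and y of coupling_nut in the frame of bin_nuts between -0.072 and 0.072 m and z of coupling_nut in the frame of bin_nuts between -0.005 and 0.075 m and horizontal distance between drill_plate and dowel_base below 0.005 m and angle between the x axis of drill_plate and the x axis of dowel_base, either way round below 0.06 rad and angle between the z axis of drill_plate and the z axis of dowel_base, either way round below 0.05 rad and z of drill_plate in the frame of dowel_base between 0.017 and 0.023 m); the robot touches nothing.
It also fails if it takes over 120 s, if anything falls off the work surface, if the arm or the gripper's body presses on something with over 40 N, if the wrist force passes 120 N, or if a joint passes its speed limit or range.

## Robot

A 6-joint arm with a two-finger parallel gripper is mounted at the origin on the work surface. World frame = base frame: x ahead of the robot, y to its left, z up, the work surface at z = 0. Lengths are in mm, angles in rad, forces in N, time in s.
With the tool pointing down it reaches from about 275 to 1000 mm from the base axis. Payload 8.4 kg.
Tool frame: the origin (TCP) lies on the centre line of the jaws, within the pads' length; the fingertips stand 17 mm ahead of it and the grasp point (between the pads) lies 2 mm behind it; z points along the fingers, y is the line along which they close (so a half turn about z gives the same grasp; the last joint's range is limited). The gripper opens to 85 mm and grips with 20 to 120 N. Pads are 22 mm wide; open, the fingers measure 114 mm over their backs; the gripper's body (76 mm by 85 mm) begins 54 mm behind the grasp point. The pads swing forward as they close: fully open they stand 13 mm farther back than shut.
Start: joints at [1.138, 0.353, 1.633, -0, 1.155, -0.002], TCP at [260.998, 567.898, 248.281] pointing down, gripper open.
Joint ranges: [-2.63, 2.63], [-0.92, 2.1], [0.06, 2.66], [-1.3, 4.44], [0, 2.69], [-3.02, 3.02]. Speed limits (rad/s): [2.22, 2.22, 2.79, 3.14, 3.14, 3.14].

## Interface

Orientations are given as [roll, pitch, yaw] about the fixed x, y, z axes, in that order (R = Rz(yaw) Ry(pitch) Rx(roll)).
In Python, from rig import r, eyes gives the robot as it stands. The module is installed in compiled form; this text tells all that it offers.
- The arm moves only by the shell command python3 -m inch 'ROWS' [FORCE]. ROWS is JSON, a list of rows, each a list of 7 numbers: the shift along the tool's x, y, z in m, then the turn, a rotation vector about the tool's x, y, z in degrees, then the closure, from -1 (fully open) to 1 (shut). In form: [[x, y, z, rx, ry, rz, gripper], ...]. A call has 1 to 8 rows; each row shifts and turns the commanded pose from where the row before left it, along the tool's axes as they then stand; what a row does not reach is not made up. A row lasts 1/10 s, in which the tool goes at most 50 mm and 8.59 degrees, less where a joint would pass 70% of its speed; a pose out of reach is approached as far as the arm can. A call with a gripper value outside its range is refused whole. The fingers move at their own pace and stop on an object; FORCE is the grip in N (left out, the last holds). Time passes only in rows, so rows that do not move let the fingers close. It gives the time, the measured TCP pose, the force, the opening and the grip force at its end, in the units of the state.
- r.sense(): the state, without advancing time (a new reading comes with each control period).
- eyes.grab_frame(name): name is "scene" or "top"; returns a dict with "img" (420x560x3 uint8, blue, green, red), "fx", "fy", "cx", "cy" (pixels), "R" (3x3) and "t" (3): a world point X has camera coordinates R X + t. Camera axes: x right, y down, z forward; pixel columns grow to the right and rows downward; lengths in mm; the calibration is good to about 2 mm. A picture is of the moment at which its call begins. There is no depth.
- r.sign_off(): hands the job in; it is judged then, once.
The state is a dict: "clock": time; "qpos": joint angles; "qvel": joint speeds; "joint_efforts": joint torques, N m; "eef_pos": TCP position; "tcp_rot": TCP orientation; "contact_force": force on the tool from outside, world axes, zero at the start; "wrist_torque": the same for the moment, N m; "opening": opening from 0.0 (shut) to 1.0 (fully open); "grasp_force": force on a finger pad.
Only numpy, scipy, OpenCV 4.12 (cv2) and the standard library are available. Lean on these libraries where they do the work, as an engineer would, in place of code of your own. Each camera call takes 0.05 s, during which the arm holds its last target. There are 200 camera calls.

## Working session

There is one attempt and no reset: what is moved stays moved. The work goes in short steps, Python scripts to look and compute and a shell command to move; the robot and the scene stay as the last step left them, time stands still between calls to the robot, and variables do not carry over. Pictures are saved under pics/ and viewed, at most 14 in all, crops included, and the job is handed in when it is done.

```bash
mkdir -p pics
cat > h.py <<'E'
import numpy as np,cv2
from rig import r,eyes
def ray(f,u,v):
    R=np.array(f["R"]);t=np.array(f["t"]).ravel()
    d=R.T@np.array([(u-f["cx"])/f["fx"],(v-f["cy"])/f["fy"],1]);return -R.T@t,d
def onz(f,u,v,z):
    c,d=ray(f,u,v);return c+d*(z-c[2])/d[2]
def proj(f,X):
    p=np.array(f["R"])@np.array(X,float)+np.array(f["t"]).ravel();return np.array([f["fx"]*p[0]/p[2]+f["cx"],f["fy"]*p[1]/p[2]+f["cy"]])
def tri(f1,p1,f2,p2):
    (a,d),(b,e)=ray(f1,*p1),ray(f2,*p2)
    s=np.linalg.lstsq(np.c_[d,-e],b-a,rcond=None)[0];P=a+s[0]*d;Q=b+s[1]*e
    return (P+Q)/2,np.linalg.norm(P-Q)
E
python3 - <<'E'
from h import *
print(r.sense())
for n in("scene","top"):
    f=eyes.grab_frame(n);cv2.imwrite(f"pics/{n}0.png",cv2.resize(f["img"],(800,600)));cv2.imwrite(f"{n}_raw.png",f["img"])
    print(n,f["fx"],f["cx"],f["cy"],ray(f,280,210),[onz(f,u,v,0).round() for u,v in((0,0),(560,0),(0,420),(560,420))])
E
```

```text
{'clock': 0.0, 'qpos': array([ 1.13757261e+00,  3.53647211e-01,  1.63415217e+00, -1.94009536e-05,
        1.15516379e+00, -2.38094761e-03]), 'qvel': array([ 4.97089767e-04, -5.92036360e-05,  9.22403437e-04, -3.16069739e-04,
        2.32379317e-04, -1.65006078e-03]), 'joint_efforts': array([ 2.52033613e-03, -6.05252194e+01, -3.42070198e+01,  1.76891635e-04,
        9.26293375e-03,  3.71538704e-05]), 'eef_pos': array([260.82796199, 567.47686317, 247.55452041]), 'tcp_rot': array([-3.14022210e+00,  1.44752495e-05,  2.71075774e+00]), 'contact_force': array([-0.13326602, -0.00577084, -0.19540797]), 'wrist_torque': array([-0.01691338, -0.00558114, -0.00587846]), 'grasp_force': 0.0, 'opening': 1.0002260565165173}
scene 425.89029465255993 281.0581020029153 208.17611567647162 (array([1267.86196736, -501.10104187,  741.73938297]), array([-0.71380443,  0.33270648, -0.61629063])) [array([-2713.,  -955.,     0.]), array([-1174.,  3078.,     0.]), array([ 749., -783.,    0.]), array([1146.,  101.,    0.])]
top 390.3613154883849 272.13219541542907 208.84467817285613 (array([ 308.60163544, -135.09443141, 1081.5908578 ]), array([ 0.10940279,  0.00933692, -0.99416238])) [array([1048.,  738.,    0.]), array([1061., -924.,    0.]), array([-155.,  611.,    0.]), array([-101., -860.,    0.])]
```

View pics/scene0.png

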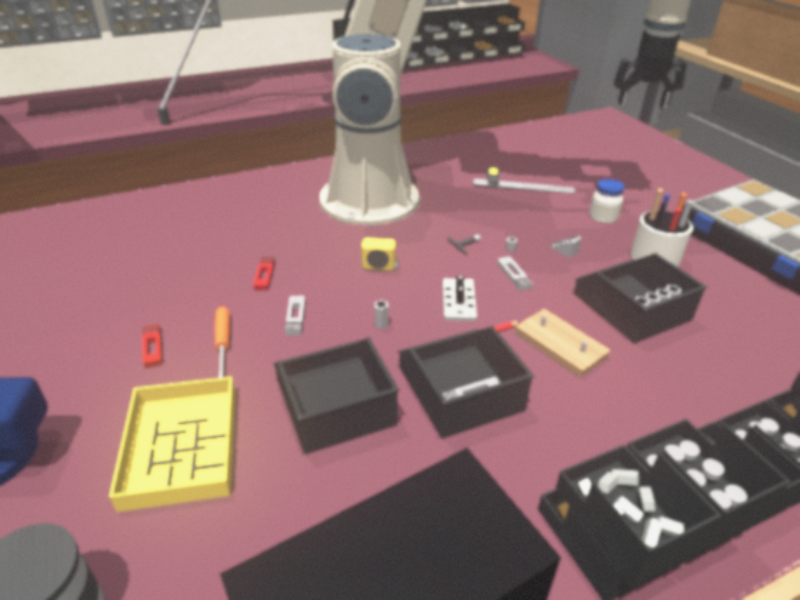

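View pics/top0.png

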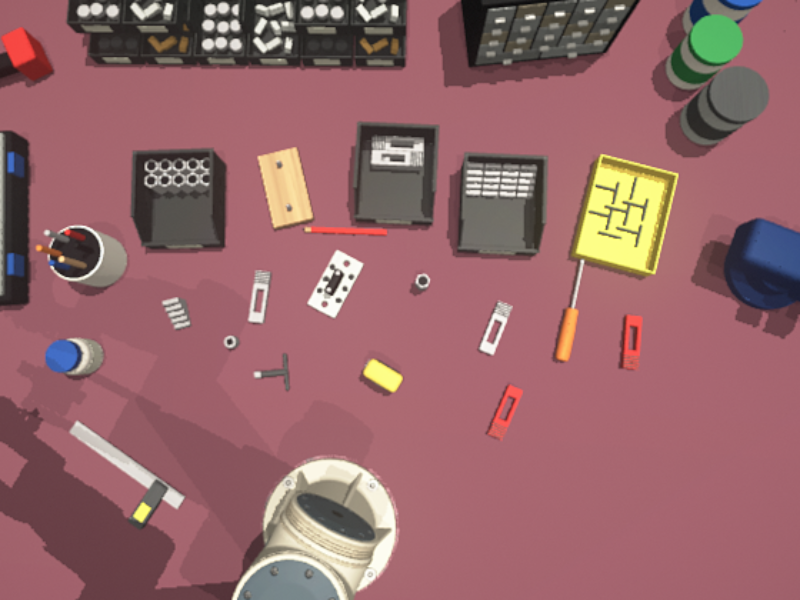

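List of candidates (800x600 top view). Strap clamps: silver (259,297) and (495,328) are the real ones; red (632,342) and (505,411) are decoys. Nut: the tall one at (422,282) is right, the short one at (230,342) is a decoy. Step block: (175,313). Plate: (335,283). Base: (285,187). Bins: nuts (178,197), clamps (397,173), blocks (502,203).

Run:
```python
from h import *
f=eyes.grab_frame("top");s=eyes.grab_frame("scene")
cv2.imwrite("pics/topcrop.png",cv2.resize(f["img"][90:265,95:365],(800,518),interpolation=cv2.INTER_CUBIC))
for nm,F,(y0,y1,x0,x1) in(("top",f,(90,300,60,480)),("scene",s,(160,320,150,450))):
    hsv=cv2.cvtColor(F["img"],cv2.COLOR_BGR2HSV)
    m=((hsv[...,1]<60)&(hsv[...,2]>110)).astype(np.uint8)
    w=((hsv[...,0]>8)&(hsv[...,0]<28)&(hsv[...,1]>60)&(hsv[...,2]>120)).astype(np.uint8)
    for tag,M in(("steel",m),("wood",w)):
        Z=np.zeros_like(M);Z[y0:y1,x0:x1]=M[y0:y1,x0:x1]
        cs,_=cv2.findContours(Z,cv2.RETR_EXTERNAL,cv2.CHAIN_APPROX_NONE)
        for c in cs:
            if len(c)>10:
                R=cv2.minAreaRect(c);print(nm,tag,np.round(R[0],1),np.round(R[1],1),round(R[2],1))
```

```text
top steel [196. 260.] [6. 0.] 180.0
top steel [179.5 262. ] [4. 5.] 90.0
top steel [ 66. 249.] [24. 12.] 90.0
top steel [161.  238.5] [9.2 9.2] 45.0
top steel [346.5 229.2] [11.5 37.5] 21.8
top steel [124.4 217.8] [23.3 15.2] 63.4
top steel [295.4 196.2] [9.8 9.8] 26.6
top steel [181.4 207.5] [11.7 36.8] 9.0
top steel [404.  197.9] [ 2.8 34.7] 11.9
top steel [234.2 198.5] [22.7 44.2] 28.3
top steel [129.  172.1] [ 1.3 22. ] 87.1
top steel [ 74. 179.] [28. 42.] 0.0
top steel [275.5 155. ] [ 2. 23.] 90.0
top steel [305.  123.5] [11.  0.] -90.0
top steel [370.  116.5] [10.  3.] 0.0
top steel [347.5 146. ] [62. 53.] 90.0
top steel [331.9 115.3] [12.3  3.4] 6.3
top steel [123.4 120.8] [19.5 45.2] 88.5
top steel [377.4 125.5] [56.1 25.6] 59.2
top steel [337.5 107. ] [15.  0.] 180.0
top steel [306.   99.5] [9. 0.] -90.0
top steel [277.9 105.5] [37.1 20.9] 3.4
top wood [267.6 262.4] [27.3 14.9] 31.6
top wood [396.6 233.4] [ 9.6 37.5] 11.3
top wood [215.  160.5] [3. 4.] 90.0
top wood [439.1 148.4] [52.6 71.2] 13.3
top wood [416.5 158.9] [91.1 46. ] 67.1
top wood [199.3 130.9] [52.  29.2] 77.3
[... 412 characters left out ...]
9
scene steel [329.  231.9] [ 0.7 10.2] 76.0
scene steel [380. 224.] [6. 2.] 90.0
scene steel [266.5 219.5] [19. 11.] 90.0
scene steel [446.2 207.4] [3.6 5.4] 63.4
scene steel [206.1 220. ] [12.7 29. ] 7.1
scene steel [321.3 208.8] [31.7 24. ] 86.4
scene steel [277.5 185. ] [6. 1.] 90.0
scene steel [360.  190.6] [30.3 11.8] 50.2
scene steel [396.6 173.4] [14. 22.] 77.5
scene steel [358.  170.5] [11.  8.] 90.0
scene steel [325.4 170.4] [11.3 22.2] 83.7
scene steel [446.4 172.4] [ 9.6 25.3] 17.7
scene wood [153.5 305. ] [2. 7.] 90.0
scene wood [160.8 290.4] [57.2 14.9] 78.4
scene wood [391.  238.1] [68.2 27.2] 32.0
scene wood [155.5 229. ] [28.  9.] 90.0
scene wood [264.5 177. ] [24. 25.] 90.0
```

View pics/topcrop.png

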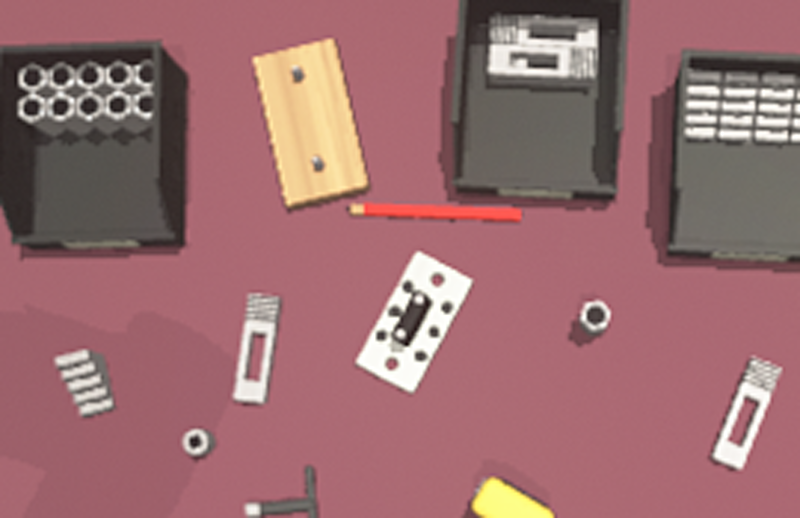

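Crop confirms the choices: clamps (257,350) and (747,412), nut (596,317) with a tall body, step block (85,382), plate (414,320) with holes at (438,280) and (391,363), and dowels at (297,74) and (318,163). The short nut at (195,441) is a decoy.

Run:
```python
from h import *
s=eyes.grab_frame("scene");f=eyes.grab_frame("top")
cv2.imwrite("pics/scenecrop.png",cv2.resize(s["img"][155:280,185:425],(800,417),interpolation=cv2.INTER_CUBIC))
a=cv2.resize(f["img"][95:170,175:235],(480,600),interpolation=cv2.INTER_CUBIC)
b=cv2.resize(f["img"][200:238,108:148],(316,300),interpolation=cv2.INTER_CUBIC)
c=cv2.resize(f["img"][180:218,276:316],(316,300),interpolation=cv2.INTER_CUBIC)
cv2.imwrite("pics/zoom.png",np.hstack([a,np.vstack([b,c])]))
T=lambda p,q:print(*[np.round(x,1) for x in tri(f,p,s,q)])
for p,q in(((346.5,229.2),(206.1,220)),((181.4,207.5),(360,190.6)),((234.2,198.5),(321.3,208.8)),((296.1,197),(266.7,212.4))):T(p,q)
```

```text
[ 378.3 -307.3    8.6] 1.9
[428.  151.    8.1] 2.6
[456.7   4.4   5.7] 1.9
[ 459.1 -165.2   48.2] 4.9
```

View pics/scenecrop.png

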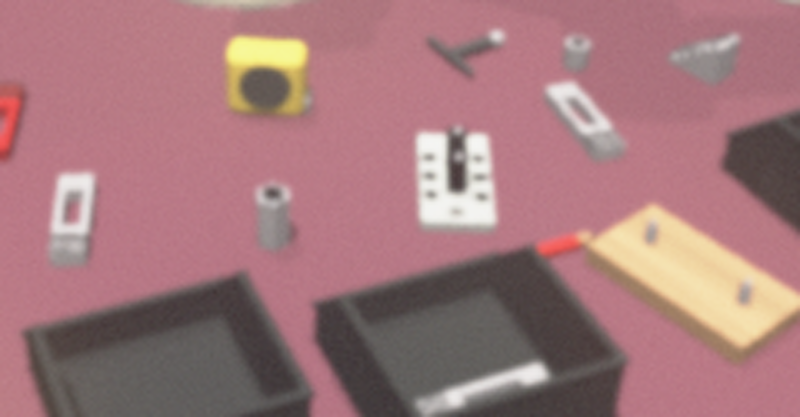

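View pics/zoom.png

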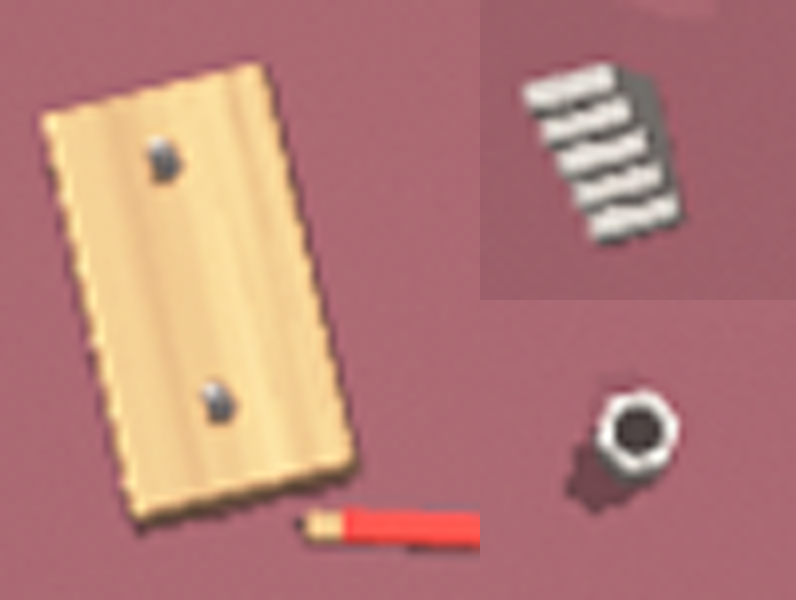

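Zoom shows the base's top corners at (42,115), (262,65), (355,462) and (135,512), with dowels at about (158,143) to (172,178) and (210,385) to (225,415). The step block's tallest step is at its upper-left (570,85), and the nut hole is at (638,430).

Run:
```python
from h import *
f=eyes.grab_frame("top");s=eyes.grab_frame("scene")
P=lambda u,v,z:onz(f,u,v,z)
np.set_printoptions(precision=1,suppress=True)
an=lambda d:np.degrees(np.arctan2(d[1],d[0]))
for n,(bl,br,fl,fr) in dict(clamps=((358,124),(438,126),(354,218),(434,223)),blocks=((464,153),(547,156),(457,248),(543,254)),nuts=((133,152),(210,149),(142,247),(224,246))).items():
    q=.7
    BL,BR=[P(a*q,b*q,80) for a,b in(bl,br)];FL,FR=[P(a*q,b*q,36) for a,b in(fl,fr)]
    mb=(BL+BR)/2;mf=(FL+FR)/2
    d=(mb-mf)[:2];print(n,"w",np.linalg.norm(BL-BR),np.linalg.norm(FL-FR),"L",np.linalg.norm(d),"yaw",an(d),an(BL-BR)-90,an(FL-FR)-90,"orig",mf[:2]+d*55/170)
C=[P(175+a/8,95+b/8,20) for a,b in((42,115),(262,65),(355,462),(135,512))]
print("base",sum(C)/4,an(C[0]-C[3]),an(C[1]-C[2]),[np.linalg.norm(C[i]-C[i-1]) for i in range(4)])
D=[P(175+a/8,95+b/8,z) for a,b,z in((158,143,42),(172,174,20),(210,387,42),(225,413,20))]
print("dowels",D[0],D[1],D[2],D[3])
S=lambda u,v:(185+u*.3,155+v*.2998)
for p,q in(((158,143),(745,284)),((210,387),(652,222))):print("dowel tri",*tri(f,(175+p[0]/8,95+p[1]/8),s,S(*q)))
for p,q in(((180.25,109.4),(805,300)),((191.9,158.9),(652,205)),((219.4,152.6),(588,248))):print("wood corner tri",*tri(f,p,s,S(*q)))
lo=P(108+158/7.9,200+217/7.9,8);hi=P(108+90/7.9,200+85/7.9,40);print("step",(lo+hi)/2,an(hi-lo),np.linalg.norm((hi-lo)[:2]))
print("step tri hi",*tri(f,(119.4,210.8),s,S(732,42)))
print("nut",P(296,196.5,48))
H=cv2.cvtColor(f["img"],cv2.COLOR_BGR2HSV);m=((H[...,1]<60)&(H[...,2]>110)).astype(np.uint8)
for n,(u,v),z in(("cl_R",(346,229),14),("cl_L",(181,207),14),("plate",(234,198),10)):
    M=np.zeros_like(m);M[v-30:v+30,u-27:u+27]=m[v-30:v+30,u-27:u+27]
    c=max(cv2.findContours(M,cv2.RETR_EXTERNAL,cv2.CHAIN_APPROX_NONE)[0],key=len).reshape(-1,2)
    w=np.array([P(a,b,z)[:2] for a,b in c],np.float32);R=cv2.minAreaRect(w);print(n,np.array(R[0]),R[1],R[2])
for n,(u,v) in(("h1",(242.8,184.5)),("h2",(227,212.5))):
    u0,v0=round(u)-4,round(v)-4;g=f["img"][v0:v0+9,u0:u0+9].astype(float);wt=np.clip(170-g[...,1],0,None);wt*=(np.hypot(*np.mgrid[-4:5,-4:5])<3.5)
    yy,xx=np.mgrid[v0:v0+9,u0:u0+9];a,b=(xx*wt).sum()/wt.sum(),(yy*wt).sum()/wt.sum();print(n,a,b,P(a,b,10))
g=(H[...,1]<90)[180:215,276:316]
c=cv2.findContours(m[180:215,276:316].copy(),cv2.RETR_EXTERNAL,cv2.CHAIN_APPROX_NONE)[0]
c=max(c,key=len).reshape(-1,2)+[276,180];w=np.array([P(a,b,48)[:2] for a,b in c]);d=w-w.mean(0);print("nut c",w.mean(0),"rad",np.hypot(*d.T),an(d.T))
cv2.imwrite("pics/nut.png",cv2.resize(f["img"][183:211,281:311],(600,560),interpolation=cv2.INTER_CUBIC))
```

```text
clamps w 149.95079467727604 153.7873346276859 L 171.78129444078277 yaw -1.3346712400262521 -0.6772628681031989 -2.5583612154925106 orig [ 632.3 -111.2]
blocks w 152.91060798102623 162.42318248142996 L 172.87154914473902 yaw -0.6739011901774818 -1.2544996767646808 -2.8967239544865464 orig [ 577.4 -313. ]
nuts w 146.56094099913062 159.60805236355645 L 175.30355101838154 yaw 5.323463940688006 3.1858609070160355 1.8746305858808228 orig [574.2 300.6]
base [644.3 106.   20. ] 15.723389239076887 15.244734232063221 [np.float64(148.60725114150955), np.float64(80.03995710246411), np.float64(148.5658736515657), np.float64(78.79803445380662)]
dowels [688.5 117.4  42. ] [685.2 117.2  20. ] [602.1  95.3  42. ] [599.   94.4  20. ]
dowel tri [690.2 119.   38.3] 1.4068816400602986
dowel tri [603.3  96.6  39.4] 1.6828315588834843
wood corner tri [707.1 165.9  18.9] 2.1074180420458775
wood corner tri [564.7 126.5  18. ] 3.627923151430048
wood corner tri [585.5  51.2  14.1] 4.858069351228699
step [389.6 303.3  24. ] 17.82115601745041 45.14042671769077
step tri hi [413.3 315.3  38. ] 8.608163583404227
nut [ 459.6 -167.2   48. ]
cl_R [ 377.8 -307.5] (31.05644416809082, 102.89997863769531) 68.80880737304688
cl_L [427.1 148.4] (32.64826965332031, 102.40436553955078) 84.08853912353516
plate [456.2   2.7] (63.59960174560547, 123.3003158569336) 63.64033126831055
h1 242.17519181585678 184.04219948849104 [496.9 -17.8  10. ]
h2 226.74242424242425 212.44949494949495 [416.3  22.2  10. ]
nut c [ 460.4 -165.3] rad [14.2 11.4 11.8 12.9 14.3 12.3 12.9 11.9 11.4 14.2 14.9 12.4 11.6 11.9
 13.4 12.9 13.1 13.7 14.8 14.2 12.4 13.5 12.8 12.6 13.  14.  13.2 13.5
 12.3] [  -6.7    4.8   17.8   29.3   38.8   46.5   63.7   75.4   88.5   99.9
  110.3  114.3  132.   150.5  166.4  177.9 -170.4 -159.3 -149.5 -134.7
 -126.  -109.8  -98.4  -86.2  -74.3  -63.5  -47.8  -31.5  -21. ]
```

View pics/nut.png

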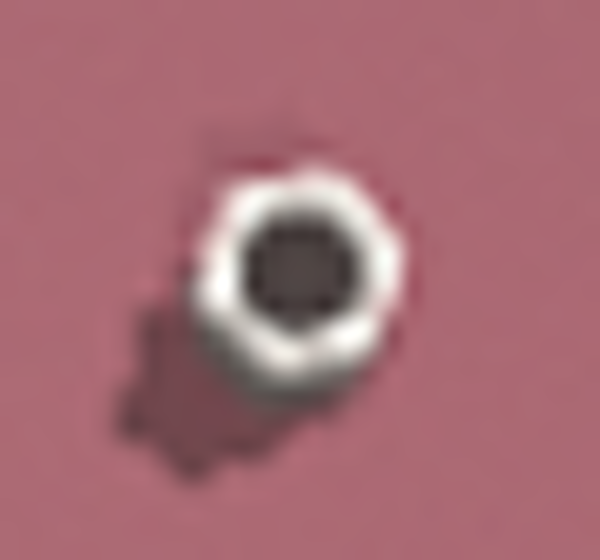

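```bash
cat > plan.py <<'E'
import sys
from h import *
x,y,z,yaw=map(float,sys.argv[1:5])
s=r.sense();c=s["eef_pos"];cy=np.degrees(s["tcp_rot"][2])
dy=(yaw-cy+180)%360-180
d=np.array([x,y,z])-c;a=np.radians(yaw)
print("rz total",round(-dy,1),"then shift tool xyz mm",np.round([d[0]*np.cos(a)+d[1]*np.sin(a),d[0]*np.sin(a)-d[1]*np.cos(a),-d[2]],1))
E
python3 plan.py 397 305.5 100 197.8; python3 plan.py 397 305.5 100 17.8
```

```text
rz total -42.5 then shift tool xyz mm [ -49.3 -291.4  148.2]
rz total 137.5 then shift tool xyz mm [ 49.3 291.4 148.2]
```

```bash
python3 -m inch '[[0,0,0.01,0,0,-8.5,-1],[0,0,0.01,0,0,-8.5,-1],[0,0,0.01,0,0,-8.5,-1],[0,0,0.01,0,0,-8.5,-1],[0,0,0.01,0,0,-8.5,-1],[-0.007,-0.0416,0.014,0,0,0,-1],[-0.007,-0.0416,0.014,0,0,0,-1],[-0.007,-0.0416,0.014,0,0,0,-1]]' 50
python3 -m inch '[[-0.007,-0.0416,0.014,0,0,0,-1],[-0.007,-0.0416,0.014,0,0,0,-1],[-0.007,-0.0416,0.014,0,0,0,-1],[-0.007,-0.0416,0.014,0,0,0,-1],[0,0,0.01,0,0,0,-1],[0,0,0,0,0,0,-1]]'
python3 plan.py 397 305.5 20 197.8
```

```text
clock: 1.2
eef_pos: [319.5, 454.4, 155.8]
tcp_rot: [3.141, 0.0, -2.83]
contact_force: [0.3, -0.4, -1.2]
opening: 1.0
grasp_force: 0.0
clock: 1.8
eef_pos: [396.6, 304.6, 89.3]
tcp_rot: [-3.141, -0.002, -2.833]
contact_force: [1.0, -0.3, 0.7]
opening: 1.0
grasp_force: 0.0
rz total -0.1 then shift tool xyz mm [-0.6  0.7 69.3]
```

Works accurately. Descend and grip (the tall end is 40 mm, fingers clear).

```bash
python3 -m inch '[[0,0,0.03,0,0,0,-1],[0,0,0.025,0,0,0,-1],[0,0,0.014,0,0,0,-1],[0,0,0,0,0,0,1],[0,0,0,0,0,0,1],[0,0,0,0,0,0,1],[0,0,0,0,0,0,1],[0,0,0,0,0,0,1]]' 60
python3 -m inch '[[0,0,0,0,0,0,1],[0,0,-0.02,0,0,0,1],[0,0,-0.04,0,0,0,1],[0,0,-0.04,0,0,0,1],[0,0,-0.04,0,0,0,1],[0,0,0,0,0,0,1]]'
python3 plan.py 577.4 -313 170 179
```

```text
clock: 2.6
eef_pos: [397.5, 306.5, 22.6]
tcp_rot: [3.141, 0.002, -2.831]
contact_force: [-2.0, 1.9, 7.6]
opening: 0.339
grasp_force: 59.5
clock: 3.2
eef_pos: [399.3, 307.5, 166.7]
tcp_rot: [3.139, 0.009, -2.831]
contact_force: [0.5, -0.1, -3.4]
opening: 0.336
grasp_force: 60.6
rz total 18.8 then shift tool xyz mm [-188.9 -617.3   -3.3]
```

```bash
python3 -m inch '[[0,0,0,0,0,6.3,1],[0,0,0,0,0,6.3,1],[0,0,0,0,0,6.2,1],[-0.015,-0.0475,0,0,0,0,1],[-0.015,-0.0475,0,0,0,0,1],[-0.015,-0.0475,0,0,0,0,1],[-0.015,-0.0475,0,0,0,0,1],[-0.015,-0.0475,0,0,0,0,1]]'
python3 -m inch '[[-0.015,-0.0475,0,0,0,0,1],[-0.015,-0.0475,0,0,0,0,1],[-0.015,-0.0475,0,0,0,0,1],[-0.015,-0.0475,0,0,0,0,1],[-0.015,-0.0475,0,0,0,0,1],[-0.015,-0.0475,0,0,0,0,1],[-0.015,-0.0475,0,0,0,0,1],[-0.015,-0.0475,0,0,0,0,1]]'
python3 plan.py 582 -313 27 179
```

```text
clock: 4.0
eef_pos: [467.3, 64.9, 160.8]
tcp_rot: [-3.142, -0.001, 3.125]
contact_force: [1.4, 0.5, -3.9]
opening: 0.338
grasp_force: 60.8
clock: 4.8
eef_pos: [580.6, -317.0, 160.2]
tcp_rot: [3.141, -0.001, 3.124]
contact_force: [2.5, -0.1, -2.5]
opening: 0.341
grasp_force: 60.8
rz total -0.0 then shift tool xyz mm [ -1.3   4.  133.2]
```

```bash
python3 -m inch '[[0,0.004,0.04,0,0,0,1],[0,0,0.04,0,0,0,1],[0,0,0.03,0,0,0,1],[0,0,0.015,0,0,0,1],[0,0,0.007,0,0,0,1],[0,0,0,0,0,0,1]]'
python3 -m inch '[[0,0,0,0,0,0,-0.3],[0,0,0,0,0,0,-0.3],[0,0,0,0,0,0,-0.3],[0,0,-0.04,0,0,0,-0.3],[0,0,-0.04,0,0,0,-0.3],[0,0,-0.04,0,0,0,-0.3],[0,0,0,0,0,8,-1],[0,0,0,0,0,8,-1]]'
python3 plan.py 378 -307.5 80 158.8
```

```text
clock: 5.4
eef_pos: [581.1, -310.9, 28.9]
tcp_rot: [3.141, -0.001, 3.125]
contact_force: [-0.2, 0.9, -3.0]
opening: 0.34
grasp_force: 60.9
clock: 6.2
eef_pos: [582.5, -311.8, 152.4]
tcp_rot: [-3.141, 0.005, 2.84]
contact_force: [-0.0, 0.9, -0.8]
opening: 0.96
grasp_force: 0.0
rz total 3.9 then shift tool xyz mm [192.2 -70.   72.4]
```

```bash
python3 -m inch '[[0,0,0,0,0,3.9,-1],[0.04,-0.014,0,0,0,0,-1],[0.04,-0.014,0,0,0,0,-1],[0.04,-0.014,0.01,0,0,0,-1],[0.04,-0.014,0.03,0,0,0,-1],[0.032,-0.014,0.03,0,0,0,-1],[0,0,0,0,0,0,-1]]'
python3 plan.py 378 -307.5 18 158.8
python3 - <<'E'
from h import *
f=eyes.grab_frame("top");s=eyes.grab_frame("scene")
a=cv2.resize(f["img"][90:270,290:430],(467,600));b=cv2.resize(s["img"][160:330,150:300],(333,377));b=np.vstack([b,np.zeros((223,333,3),np.uint8)])
cv2.imwrite("pics/c1.png",np.hstack([a,b]))
E
```

```text
clock: 6.9
eef_pos: [372.6, -305.7, 78.1]
tcp_rot: [3.14, -0.007, 2.775]
contact_force: [0.3, 0.6, 0.4]
opening: 1.003
grasp_force: 0.0
rz total 0.2 then shift tool xyz mm [-5.7  0.3 60.1]
```

View pics/c1.png

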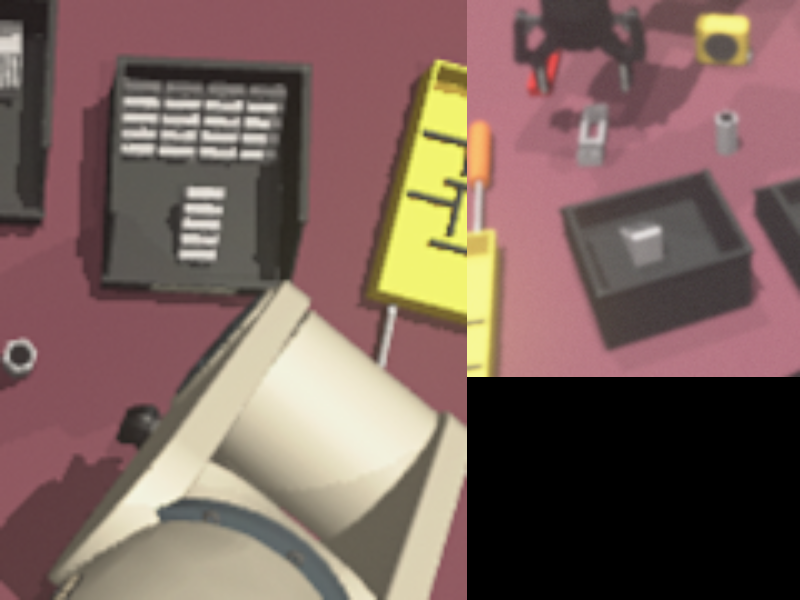

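Step block lies in its bin (200,222). Now clamp R.

```bash
python3 -m inch '[[-0.005,0,0.03,0,0,0,-1],[0,0,0.018,0,0,0,-1],[0,0,0.011,0,0,0,-1],[0,0,0,0,0,0,1],[0,0,0,0,0,0,1],[0,0,0,0,0,0,1],[0,0,0,0,0,0,1],[0,0,0,0,0,0,1]]' 60
python3 -m inch '[[0,0,0,0,0,0,1],[0,0,-0.02,0,0,0,1],[0,0,-0.04,0,0,8,1],[0,0,-0.04,0,0,8,1],[0,0,-0.04,0,0,8,1],[0,0,0,0,0,8,1],[0,0,0,0,0,8,1],[0,0,0,0,0,8,1]]'
python3 plan.py 634 -111 150 88.5
```

```text
clock: 7.8
eef_pos: [383.7, -310.3, 22.5]
tcp_rot: [-3.141, 0.002, 2.777]
contact_force: [-1.0, 1.1, 8.2]
opening: 0.305
grasp_force: 59.0
clock: 8.6
eef_pos: [383.0, -309.9, 162.3]
tcp_rot: [3.141, 0.001, 1.933]
contact_force: [-0.6, -0.1, -2.7]
opening: 0.302
grasp_force: 60.3
rz total 22.3 then shift tool xyz mm [205.4 245.7  12.3]
```

```bash
python3 -m inch '[[0,0,0,0,0,7.5,1],[0,0,0,0,0,7.4,1],[0,0,0,0,0,7.4,1],[0.034,0.041,0,0,0,0,1],[0.034,0.041,0,0,0,0,1],[0.034,0.041,0,0,0,0,1],[0.034,0.041,0,0,0,0,1],[0.034,0.041,0,0,0,0,1]]'
python3 -m inch '[[0.034,0.041,0.01,0,0,0,1],[0,0,0.03,0,0,0,1],[0,0,0.03,0,0,0,1],[0,0,0,0,0,0,1]]'
python3 plan.py 634 -111 28 88.5
```

```text
clock: 9.4
eef_pos: [580.0, -152.8, 161.8]
tcp_rot: [3.141, 0.0, 1.55]
contact_force: [0.0, -0.6, -1.9]
opening: 0.309
grasp_force: 60.3
clock: 9.8
eef_pos: [614.3, -122.6, 88.5]
tcp_rot: [-3.135, -0.001, 1.551]
contact_force: [-1.1, -0.0, -2.2]
opening: 0.303
grasp_force: 60.3
rz total 0.4 then shift tool xyz mm [12.2 19.4 60.5]
```

```bash
python3 -m inch '[[0.012,0.019,0,0,0,0,1],[0,0,0.03,0,0,0,1],[0,0,0.02,0,0,0,1],[0,0,0.01,0,0,0,1],[0,0,0,0,0,0,1],[0,0,0,0,0,0,0.1],[0,0,0,0,0,0,0.1],[0,0,0,0,0,0,0.1]]'
python3 -m inch '[[0,0,-0.02,0,0,0,0.1],[0,0,-0.04,0,0,0,-1],[0,0,-0.04,0,0,-8.5,-1],[0,0,-0.03,0,0,-8.5,-1],[0,0,0,0,0,-8.5,-1],[0,0,0,0,0,-8.5,-1],[0,0,0,0,0,-8.5,-1],[0,0,0,0,0,-8.5,-1]]'
python3 plan.py 459.8 -166 100 167
```

```text
clock: 10.6
eef_pos: [637.4, -112.4, 33.6]
tcp_rot: [3.139, 0.0, 1.55]
contact_force: [-0.1, 0.2, 0.7]
opening: 0.452
grasp_force: 0.0
clock: 11.4
eef_pos: [636.8, -112.2, 163.2]
tcp_rot: [3.141, 0.001, 2.446]
contact_force: [0.1, -0.1, -0.2]
opening: 1.002
grasp_force: 0.0
rz total -26.8 then shift tool xyz mm [160.3 -92.2  63.2]
```

```bash
python3 -m inch '[[0,0,0,0,0,-8.5,-1],[0,0,0,0,0,-8.5,-1],[0,0,0,0,0,-8.5,-1],[0.04,-0.023,0,0,0,-1.3,-1],[0.04,-0.023,0,0,0,0,-1],[0.04,-0.023,0,0,0,0,-1],[0.04,-0.023,0.03,0,0,0,-1],[0,0,0.03,0,0,0,-1]]'
python3 plan.py 459.8 -166 32 167
```

```text
clock: 12.2
eef_pos: [459.2, -163.0, 105.7]
tcp_rot: [-3.141, -0.0, 2.906]
contact_force: [-0.2, 0.4, 0.8]
opening: 0.999
grasp_force: 0.0
rz total -0.5 then shift tool xyz mm [-1.2 -2.7 73.7]
```

```bash
python3 -m inch '[[-0.001,-0.002,0.035,0,0,0,-1],[0,0,0.025,0,0,0,-1],[0,0,0.013,0,0,0,-1],[0,0,0,0,0,0,1],[0,0,0,0,0,0,1],[0,0,0,0,0,0,1],[0,0,0,0,0,0,1],[0,0,0,0,0,0,1]]' 40
python3 -m inch '[[0,0,0,0,0,0,1],[0,0,-0.02,0,0,0,1],[0,0,-0.04,0,0,0,1],[0,0,-0.04,0,0,0,1],[0,0,-0.04,0,0,0,1],[0,0,0,0,0,0,1]]'
python3 plan.py 576 301 170 167
```

```text
clock: 13.0
eef_pos: [464.6, -164.8, 33.1]
tcp_rot: [-3.141, 0.002, 2.908]
contact_force: [-1.3, 0.6, 8.0]
opening: 0.274
grasp_force: 38.8
clock: 13.6
eef_pos: [466.9, -165.6, 177.4]
tcp_rot: [-3.141, 0.009, 2.908]
contact_force: [-0.9, -0.4, -0.2]
opening: 0.276
grasp_force: 39.7
rz total -0.4 then shift tool xyz mm [ -1.4 479.2   7.4]
```

```bash
python3 -m inch '[[0,0.048,0,0,0,0,1],[0,0.048,0,0,0,0,1],[0,0.048,0,0,0,0,1],[0,0.048,0,0,0,0,1],[0,0.048,0,0,0,0,1],[0,0.048,0,0,0,0,1],[0,0.048,0,0,0,0,1],[0,0.048,0,0,0,0,1]]'
python3 -m inch '[[0,0.048,0,0,0,0,1],[0,0.047,0.01,0,0,0,1],[0,0,0.03,0,0,0,1],[0,0,0.03,0,0,0,1],[0,0,0,0,0,0,1]]'
python3 plan.py 576 301 38 167
```

```text
clock: 14.4
eef_pos: [552.5, 211.0, 171.5]
tcp_rot: [-3.141, -0.0, 2.908]
contact_force: [1.0, 0.1, -0.6]
opening: 0.276
grasp_force: 39.7
clock: 14.9
eef_pos: [571.5, 300.3, 97.3]
tcp_rot: [-3.136, -0.006, 2.909]
contact_force: [-0.1, -0.2, -0.5]
opening: 0.277
grasp_force: 39.8
rz total -0.3 then shift tool xyz mm [-4.3  1.7 59.3]
```

Release, then lift and turn to clamp L (yaw 174).

```bash
python3 -m inch '[[0,0,0.03,0,0,0,1],[0,0,0.02,0,0,0,1],[0,0,0.009,0,0,0,1],[0,0,0,0,0,0,1],[0,0,0,0,0,0,1],[0,0,0,0,0,0,-0.2],[0,0,0,0,0,0,-0.2],[0,0,0,0,0,0,-0.2]]'
python3 -m inch '[[0,0,-0.03,0,0,0,-0.2],[0,0,-0.04,0,0,0,-0.2],[0,0,-0.04,0,0,-7,-1],[0,0,0,0,0,0,-1]]'
python3 plan.py 427 149 80 174
```

```text
clock: 15.7
eef_pos: [575.2, 301.7, 43.8]
tcp_rot: [3.141, 0.001, 2.908]
contact_force: [-0.2, 0.0, 0.6]
opening: 0.601
grasp_force: 0.0
clock: 16.1
eef_pos: [577.9, 303.1, 159.3]
tcp_rot: [3.136, 0.008, 3.034]
contact_force: [-0.3, -0.0, 0.8]
opening: 0.911
grasp_force: 0.0
rz total -0.2 then shift tool xyz mm [ 133.9 -169.    79.3]
```

```bash
python3 -m inch '[[0.027,-0.034,0,0,0,0,-1],[0.027,-0.034,0,0,0,0,-1],[0.027,-0.034,0,0,0,0,-1],[0.027,-0.034,0.03,0,0,0,-1],[0.026,-0.033,0.04,0,0,0,-1],[0,0,0.01,0,0,0,-1],[0,0,0,0,0,0,-1],[0,0,0,0,0,0,-1]]'
python3 plan.py 427 149 19 174
python3 - <<'E'
from h import *
f=eyes.grab_frame("top");s=eyes.grab_frame("scene")
cv2.imwrite("pics/c2.png",np.hstack([cv2.resize(f["img"][80:260,80:400],(400,225)),cv2.resize(s["img"][140:320,180:500],(400,225))]))
E
```

```text
clock: 16.9
eef_pos: [429.8, 154.8, 80.6]
tcp_rot: [3.141, 0.001, 3.03]
contact_force: [0.6, 0.5, 0.0]
opening: 1.001
grasp_force: 0.0
rz total -0.4 then shift tool xyz mm [ 2.2 -6.1 61.6]
```

View pics/c2.png

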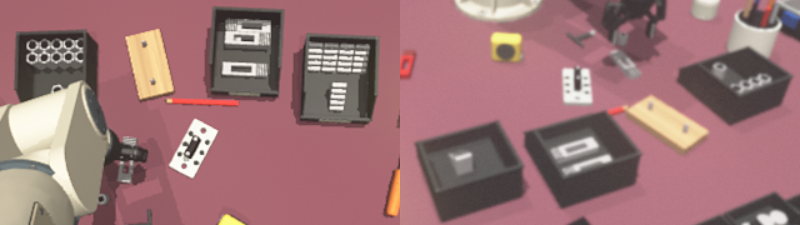

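Clamp (245,68), block (338,96) and nut (57,87 left; 720,70 right) are all in their own bins. Now grip clamp L.

```bash
python3 -m inch '[[0.002,-0.006,0.03,0,0,0,-1],[0,0,0.018,0,0,0,-1],[0,0,0.012,0,0,0,-1],[0,0,0,0,0,0,1],[0,0,0,0,0,0,1],[0,0,0,0,0,0,1],[0,0,0,0,0,0,1],[0,0,0,0,0,0,1]]' 60
python3 -m inch '[[0,0,0,0,0,0,1],[0,0,-0.02,0,0,0,1],[0,0,-0.04,0,0,8,1],[0,0,-0.04,0,0,8,1],[0,0,-0.04,0,0,8,1],[0,0,0,0,0,8,1],[0,0,0,0,0,8,1],[0,0,0,0,0,8,1]]'
python3 plan.py 632 -111 160 88.5
```

```text
clock: 17.8
eef_pos: [426.6, 148.8, 21.1]
tcp_rot: [3.141, 0.002, 3.03]
contact_force: [-0.8, 0.2, 9.9]
opening: 0.306
grasp_force: 59.0
clock: 18.6
eef_pos: [425.7, 148.3, 160.8]
tcp_rot: [3.14, 0.0, 2.187]
contact_force: [0.6, -0.2, -1.9]
opening: 0.305
grasp_force: 60.7
rz total 36.8 then shift tool xyz mm [-253.9  213.     0.8]
```

```bash
python3 -m inch '[[0,0,0,0,0,7.4,1],[0,0,0,0,0,7.4,1],[0,0,0,0,0,7.4,1],[0,0,0,0,0,7.4,1],[0,0,0,0,0,7.3,1],[-0.036,0.03,0,0,0,0,1],[-0.036,0.03,0,0,0,0,1],[-0.036,0.03,0,0,0,0,1]]'
python3 -m inch '[[-0.036,0.03,0,0,0,0,1],[-0.036,0.03,0,0,0,0,1],[-0.036,0.03,0,0,0,0,1],[-0.036,0.03,0,0,0,0,1],[0,0,0.03,0,0,0,1],[0,0,0.03,0,0,0,1],[0,0,0,0,0,0,1],[0,0,0,0,0,0,1]]'
python3 plan.py 636 -111 43 88.5
python3 - <<'E'
from h import *
f=eyes.grab_frame("top")
H=cv2.cvtColor(f["img"],cv2.COLOR_BGR2HSV);m=((H[...,1]<60)&(H[...,2]>140)).astype(np.uint8);M=np.zeros_like(m);M[120:150,250:305]=m[120:150,250:305]
w=np.array([onz(f,x,y,17)[:2] for y,x in np.argwhere(M)],np.float32)
print(len(w),w.min(0) if len(w) else 0,cv2.minAreaRect(w) if len(w) else 0)
E
```

```text
clock: 19.4
eef_pos: [514.0, 37.3, 160.5]
tcp_rot: [3.141, -0.0, 1.55]
contact_force: [0.4, 0.4, -2.7]
opening: 0.305
grasp_force: 60.7
clock: 20.2
eef_pos: [629.6, -108.1, 100.1]
tcp_rot: [-3.14, -0.0, 1.549]
contact_force: [-0.5, 0.1, -1.0]
opening: 0.31
grasp_force: 60.7
rz total 0.2 then shift tool xyz mm [-2.7  6.5 57.1]
1219 [ 595.5116  -158.59319] ((638.5637817382812, -97.18946838378906), (83.83552551269531, 124.06481170654297), 1.0745151042938232)
```

```bash
python3 -m inch '[[-0.003,0.0075,0.03,0,0,0,1],[0,0,0.02,0,0,0,1],[0,0,0.008,0,0,0,1],[0,0,0,0,0,0,1],[0,0,0,0,0,0,1],[0,0,0,0,0,0,0.2],[0,0,0,0,0,0,0.2],[0,0,0,0,0,0,0.2]]'
python3 -m inch '[[0,0,-0.03,0,0,0,0.1],[0,0,-0.04,0,0,0,-1],[0,0,-0.04,0,0,-8.2,-1],[0,0,0,0,0,-8.2,-1],[0,0,0,0,0,-8.2,-1],[0,0,0,0,0,-8.2,-1],[0,0,0,0,0,-8.2,-1],[0,0,0,0,0,-8.2,-1]]'
python3 plan.py 456.5 2.4 120 153.6
```

```text
clock: 21.05
eef_pos: [638.1, -111.5, 43.0]
tcp_rot: [3.14, 0.0, 1.548]
contact_force: [0.2, 0.1, 0.3]
opening: 0.398
grasp_force: 0.0
clock: 21.85
eef_pos: [637.6, -111.5, 152.5]
tcp_rot: [3.141, 0.001, 2.413]
contact_force: [0.3, 0.3, -0.5]
opening: 1.002
grasp_force: 0.0
rz total -15.3 then shift tool xyz mm [212.8  21.5  32.5]
```

```bash
python3 -m inch '[[0,0,0,0,0,-7.6,-1],[0,0,0,0,0,-7.7,-1],[0.042,0.004,0,0,0,0,-1],[0.042,0.004,0,0,0,0,-1],[0.042,0.004,0,0,0,0,-1],[0.042,0.004,0,0,0,0,-1],[0.042,0.004,0.03,0,0,0,-1],[0,0,0,0,0,0,-1]]'
python3 -m inch '[[0,0,0,0,0,0,-1],[0,0,0,0,0,0,-1]]'
python3 plan.py 456.5 2.4 33 153.6
python3 - <<'E'
from h import *
f=eyes.grab_frame("top");s=eyes.grab_frame("scene")
S=lambda u,v:(185+u*.3,155+v*.2998);T=lambda u,v:(95+u/2.963,90+v/2.963)
for p,q in(((418,298),(459,157)),((401,335),(459,130)),((411,317),(459,145))):print("handle",*tri(f,T(*p),s,S(*q)),onz(f,*T(*p),45))
a=cv2.resize(f["img"][80:230,160:340],(720,600),interpolation=cv2.INTER_CUBIC);cv2.imwrite("pics/c3.png",a)
E
```

```text
clock: 22.65
eef_pos: [453.2, 1.9, 120.6]
tcp_rot: [-3.138, -0.008, 2.676]
contact_force: [0.1, 0.1, 0.1]
opening: 1.003
grasp_force: 0.0
clock: 22.85
eef_pos: [461.8, 0.1, 123.8]
tcp_rot: [3.141, 0.002, 2.674]
contact_force: [0.3, -0.1, -0.6]
opening: 1.005
grasp_force: 0.0
rz total -0.4 then shift tool xyz mm [ 5.8 -0.3 90.8]
handle [473.48791264  -4.2255537   43.47530358] 3.025628039967418 [472.58809841  -5.80453348  45.        ]
handle [440.07554441  11.91041479  43.5779981 ] 7.193502706970998 [438.34056155   8.40845735  45.        ]
handle [456.82443966   3.24742891  41.91647476] 6.350871788466898 [ 4.55008649e+02 -6.91355849e-02  4.50000000e+01]
```

View pics/c3.png

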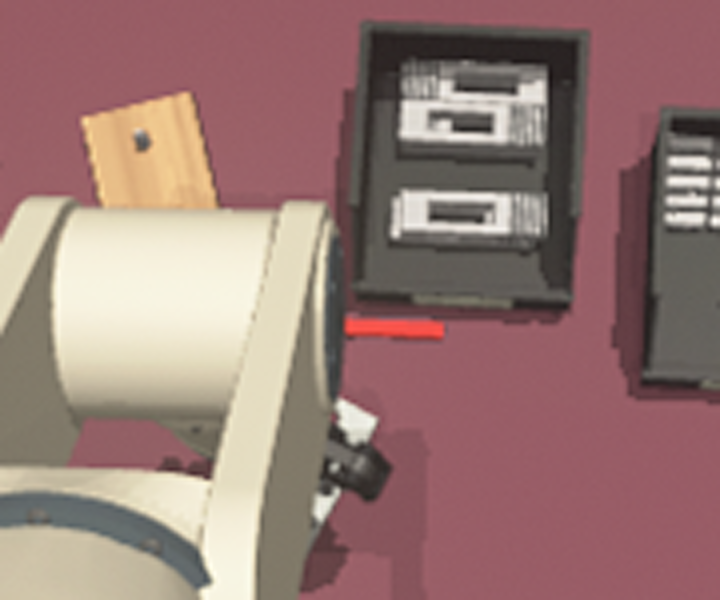

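Clamps stacked in their bin at (470,215); the handle top measures about 43 mm. Grip the plate.

```bash
python3 -m inch '[[0.006,0,0.035,0,0,-0.4,-1],[0,0,0.035,0,0,0,-1],[0,0,0.018,0,0,0,-1],[0,0,0.003,0,0,0,-1],[0,0,0,0,0,0,-1]]'
python3 plan.py 456.5 2.4 33 153.6
```

```text
clock: 23.45
eef_pos: [455.4, 2.7, 32.0]
tcp_rot: [-3.141, -0.0, 2.681]
contact_force: [-0.5, 0.9, -0.5]
opening: 1.003
grasp_force: 0.0
rz total -0.0 then shift tool xyz mm [-1.1  0.2 -1. ]
```

```bash
python3 -m inch '[[0,0,0,0,0,0,1],[0,0,0,0,0,0,1],[0,0,0,0,0,0,1],[0,0,0,0,0,0,1],[0,0,0,0,0,0,1],[0,0,0,0,0,0,1],[0,0,0,0,0,0,1],[0,0,0,0,0,0,1]]' 90
python3 -c "
from h import *
s=r.sense();print(s['eef_pos'],np.degrees(s['tcp_rot']),s['contact_force'],s['wrist_torque'],s['opening'])"
```

```text
clock: 24.25
eef_pos: [455.3, 3.0, 32.7]
tcp_rot: [3.141, 0.001, 2.681]
contact_force: [-2.7, 0.5, 9.0]
opening: 0.176
grasp_force: 88.4
[455.28171996   3.02349543  32.69211397] [1.79978579e+02 4.37504021e-02 1.53621021e+02] [-2.74407057  0.45363277  8.95763314] [ 0.04976221  0.24843757 -0.05410703] 0.17590723218984958
```

```bash
python3 -m inch '[[0,0,-0.01,0,0,0,1],[0,0,-0.03,0,0,0,1],[0,0,-0.03,0,0,-6,1],[0,0,-0.01,0,0,-8,1],[0,0,0,0,0,-8,1],[0,0,0,0,0,-8,1],[0,0,0,0,0,-8,1],[0,0,0,0,0,-3.3,1]]'
python3 plan.py 643.5 106 100 194.9
```

```text
clock: 25.05
eef_pos: [454.5, 3.0, 112.4]
tcp_rot: [3.142, -0.0, -2.876]
contact_force: [0.2, 0.4, -2.0]
opening: 0.169
grasp_force: 87.9
rz total 0.3 then shift tool xyz mm [-209.1   50.9   12.4]
```

```bash
python3 -m inch '[[-0.03,0.007,0,0,0,0,1],[-0.035,0.009,0,0,0,0,1],[-0.035,0.009,0,0,0,0,1],[-0.035,0.009,0,0,0,0,1],[-0.035,0.009,0,0,0,0,1],[-0.025,0.007,0,0,0,0.2,1],[-0.014,0.001,0.01,0,0,0,1],[0,0,0,0,0,0,1]]'
python3 -m inch '[[0,0,0,0,0,0,1],[0,0,0,0,0,0,1],[0,0,0,0,0,0,1]]'
python3 plan.py 643.5 106 90 194.9
python3 - <<'E'
from h import *
f=eyes.grab_frame("top");s=eyes.grab_frame("scene");np.savez("fr.npz",f=f["img"],s=s["img"])
a=cv2.resize(f["img"][92:172,165:245],(400,400),interpolation=cv2.INTER_CUBIC);b=cv2.resize(s["img"][180:270,355:445],(400,400),interpolation=cv2.INTER_CUBIC);cv2.imwrite("pics/c4.png",np.hstack([a,b]))
E
```

```text
clock: 25.85
eef_pos: [644.4, 106.7, 101.2]
tcp_rot: [3.141, -0.001, -2.884]
contact_force: [-1.7, 0.1, -3.2]
opening: 0.172
grasp_force: 88.0
clock: 26.15
eef_pos: [643.1, 105.6, 102.5]
tcp_rot: [-3.142, -0.0, -2.885]
contact_force: [0.3, -0.8, -2.1]
opening: 0.17
grasp_force: 88.0
rz total -0.2 then shift tool xyz mm [-0.5  0.3 12.5]
```

View pics/c4.png

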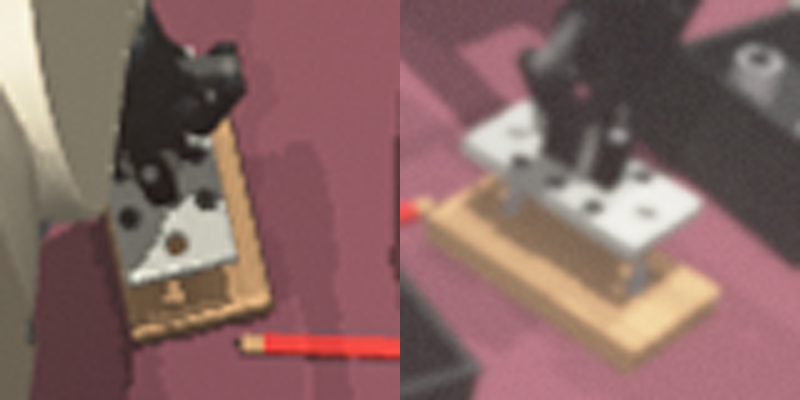

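Run:
```python
from h import *
np.set_printoptions(precision=1,suppress=True)
f=eyes.grab_frame("top");s=eyes.grab_frame("scene")
print("near hole top",onz(f,200.2,140.8,79.8)); 
A=onz(s,410.1,227.5,79.8);B=onz(s,381.3,209.7,79.8);print("scene holes",A,B,(A+B)/2,np.linalg.norm(A-B),np.degrees(np.arctan2(*(A-B)[1::-1])))
# dowels by scene from first picture, at tip z42
S=lambda u,v:(185+u*.3,155+v*.2998)
for u,v,z in((745,284,42),(652,222,42),(743,304,20),(648,243,20)):print("scene dowel",z,onz(s,*S(u,v),z))
c=np.array([643.1,105.6])+1.5*np.array([.966,.257]);print("pred",c,c-45*np.array([.966,.257]),c+45*np.array([.966,.257]))
```

```text
near hole top [598.3  90.   79.8]
scene holes [689.  115.4  79.8] [602.9  92.4  79.8] [646.  103.9  79.8] 89.13717005749646 14.989125846885665
scene dowel 42 [693.3 116.5  42. ]
scene dowel 42 [605.8  95.3  42. ]
scene dowel 20 [692.8 120.4  20. ]
scene dowel 20 [605.4  96.   20. ]
pred [644.5 106. ] [601.1  94.4] [688.  117.6]
```

```bash
python3 -m inch '[[-0.0037,0.0025,0.01,0,0,0,1],[0,0,0.01,0,0,0,1],[0,0,0,0,0,0,1],[0,0,0,0,0,0,1],[0,0,0,0,0,0,1]]'
python3 - <<'E'
from h import *
f=eyes.grab_frame("top");s=eyes.grab_frame("scene");np.savez("fr.npz",f=f["img"],s=s["img"])
print(r.sense()["eef_pos"])
a=cv2.resize(f["img"][122:164,180:222],(400,400),interpolation=cv2.INTER_CUBIC);b=cv2.resize(s["img"][195:255,365:425],(400,400),interpolation=cv2.INTER_CUBIC);cv2.imwrite("pics/c5.png",np.hstack([a,b]))
E
```

```text
clock: 26.85
eef_pos: [646.7, 109.4, 82.0]
tcp_rot: [3.142, -0.0, -2.885]
contact_force: [-0.5, -0.4, -2.9]
opening: 0.17
grasp_force: 88.0
[646.91162744 109.40438071  82.27952394]
```

View pics/c5.png

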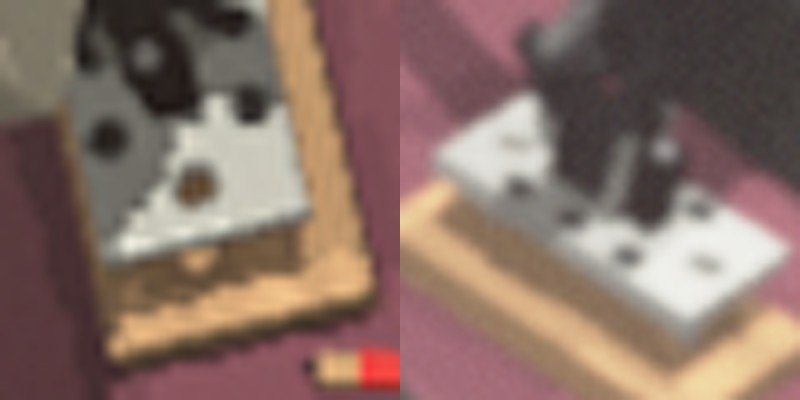

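Run:
```python
from h import *
np.set_printoptions(precision=1,suppress=True)
f=eyes.grab_frame("top");s=eyes.grab_frame("scene")
print("near hole top",onz(f,200.58,141.53,59.5)); 
A=onz(s,410.9,234.6,59.5);B=onz(s,381.95,216.15,59.5);print("scene holes",A,B,(A+B)/2,np.linalg.norm(A-B),np.degrees(np.arctan2(*(A-B)[1::-1])))
# where would near dowel tip / dowel-base appear
for X in((602.1,95.3,42),(599,94.4,20)):
    p=proj(f,X);print((p-[180,122])*9.524)
```

```text
near hole top [602.2  93.4  59.5]
scene holes [693.7 119.2  59.5] [605.6  96.3  59.5] [649.7 107.7  59.5] 91.00540260146639 14.531664227450912
[202.2 203.5]
[220.3 234.7]
```

```bash
python3 -m inch '[[0,0,0.005,0,0,0,1],[0,0,0.004,0,0,0,1],[0,0,0.003,0,0,0,1],[0,0,0.002,0,0,0,1],[0,0,0,0,0,0,1],[0,0,0,0,0,0,1]]'
python3 -c "
from h import *
s=r.sense();print(s['contact_force'],s['wrist_torque'])"
```

```text
clock: 27.65
eef_pos: [646.7, 109.4, 68.0]
tcp_rot: [-3.142, -0.0, -2.885]
contact_force: [0.4, -0.8, -2.1]
opening: 0.169
grasp_force: 88.0
[ 0.37238768 -0.80130204 -2.13885369] [-0.05895634 -0.00790605  0.03014757]
```

Holes have passed over the tips with no force. Continue.

```bash
python3 -m inch '[[0,0,0.003,0,0,0,1],[0,0,0.003,0,0,0,1],[0,0,0,0,0,0,1]]'; python3 -c "
from h import *
s=r.sense();print(s['contact_force'],s['wrist_torque'])"
```

```text
clock: 27.95
eef_pos: [646.3, 109.4, 61.5]
tcp_rot: [3.141, -0.001, -2.885]
contact_force: [-0.6, 0.3, -3.0]
opening: 0.173
grasp_force: 88.1
[-0.59310602  0.33685141 -2.99242316] [0.12559976 0.24613659 0.05147886]
```

```bash
python3 -m inch '[[0,0,0.003,0,0,0,1],[0,0,0.002,0,0,0,1],[0,0,0.002,0,0,0,1],[0,0,0,0,0,0,1],[0,0,0,0,0,0,1]]'; python3 -c "
from h import *
s=r.sense();print(s['contact_force'],s['wrist_torque'])"
```

```text
clock: 28.45
eef_pos: [646.4, 109.5, 54.7]
tcp_rot: [3.141, -0.001, -2.885]
contact_force: [-1.1, 3.1, -4.1]
opening: 0.17
grasp_force: 88.0
[-1.06591479  3.07830023 -4.05229177] [0.50782932 0.383338   0.11361784]
```

```bash
python3 -m inch '[[0,0,0.001,0,0,0,1],[0,0,0.001,0,0,0,1],[0,0,0.001,0,0,0,1],[0,0,0,0,0,0,1],[0,0,0,0,0,0,1]]'
python3 - <<'E'
from h import *
s=r.sense();print(s['contact_force'],s['wrist_torque'])
f=eyes.grab_frame("top");s=eyes.grab_frame("scene")
a=cv2.resize(f["img"][122:164,180:222],(400,400),interpolation=cv2.INTER_CUBIC);b=cv2.resize(s["img"][195:255,365:425],(400,400),interpolation=cv2.INTER_CUBIC);cv2.imwrite("pics/c6.png",np.hstack([a,b]))
E
```

```text
clock: 28.95
eef_pos: [646.5, 109.5, 52.7]
tcp_rot: [3.141, -0.0, -2.885]
contact_force: [-5.4, 2.8, 5.8]
opening: 0.171
grasp_force: 89.4
[-5.44697129  2.76857366  5.76574473] [0.59828364 0.92560194 0.14087329]
```

View pics/c6.png

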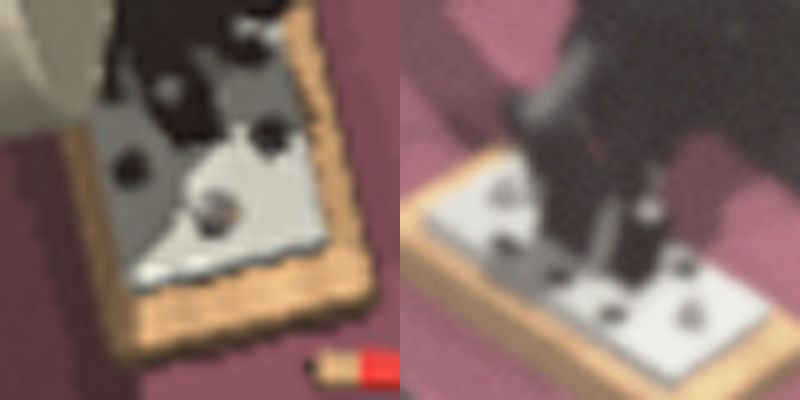

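Plate is down: dowels show in the holes at (215,213) left and (505,192), (692,316) right. Release and withdraw.

```bash
python3 -m inch '[[0,0,0,0,0,0,-0.2],[0,0,0,0,0,0,-0.5],[0,0,0,0,0,0,-0.5],[0,0,0,0,0,0,-0.5],[0,0,-0.01,0,0,0,-0.5],[0,0,-0.03,0,0,0,-0.5],[0,0,-0.04,0,0,0,-0.5],[0,0,-0.04,0,0,0,-0.5]]'
python3 -m inch '[[0.04,0,-0.02,0,0,0,-0.5],[0.04,0,-0.02,0,0,0,-0.5],[0.04,0,0,0,0,0,-0.5],[0.04,0,0,0,0,0,-0.5],[0.04,0,0,0,0,0,-0.5],[0.04,0,0,0,0,0,-0.5],[0.03,0,0,0,0,0,-0.5],[0,0,0,0,0,0,-0.5]]'
python3 - <<'E'
from h import *
f=eyes.grab_frame("top");s=eyes.grab_frame("scene")
a=cv2.resize(f["img"][75:195,85:395],(800,310),interpolation=cv2.INTER_CUBIC);b=cv2.resize(s["img"][165:275,185:495],(800,284),interpolation=cv2.INTER_CUBIC);cv2.imwrite("pics/c7.png",np.vstack([a,b]))
E
```

```text
clock: 29.85
eef_pos: [646.4, 109.3, 173.7]
tcp_rot: [-3.142, -0.0, -2.885]
contact_force: [0.5, -0.2, 0.2]
opening: 0.752
grasp_force: 0.0
clock: 30.65
eef_pos: [381.8, 40.0, 212.2]
tcp_rot: [3.142, -0.002, -2.885]
contact_force: [-0.3, 0.2, 0.4]
opening: 0.747
grasp_force: 0.0
```

View pics/c7.png

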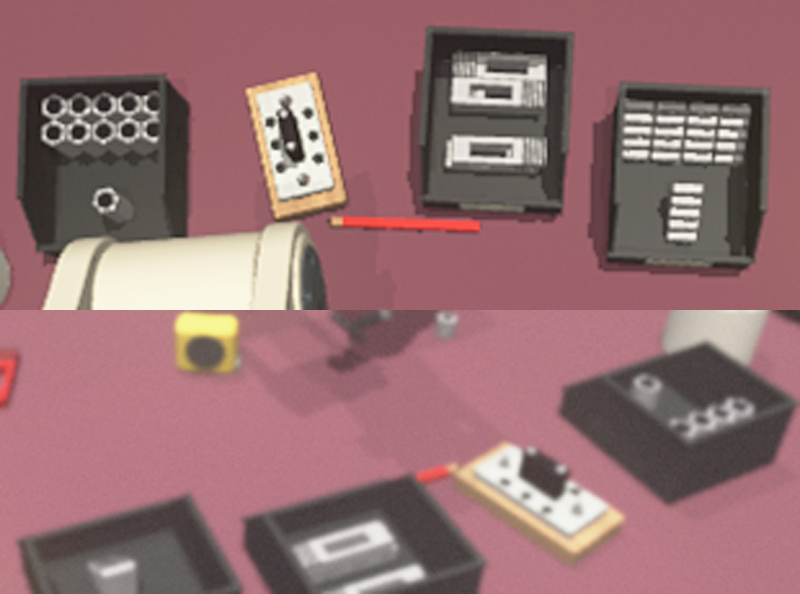

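All parts are in place: plate seated level on both dowels (296,140), nut (105,200), stacked clamps (495,152), block (685,212). Handing in.

```bash
python3 -c "
from h import *
print(r.sign_off())"
```

```text
the job is handed in; nothing more can be done
None
```

I handed the job in at about 31 s of robot time: the last pictures show both strap clamps (one stacked on the other), the step block and the coupling nut in their own bins, and the drill plate fully down on both dowels; no verdict came back.

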